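Straighten the jar row in the sprung shelf tray

TASK

Press the red release button so that the sprung tray of reagent jars pops out, then take the wooden ruler and with its edge gently push the four jars back into one straight row against the tray's rear wall, upright and without the fingers touching the glass. Then put the ruler down on the bench and push the tray home until it clicks and stays shut, with the jars still in their straight row. Leave the burette that lies overhead and the other glassware where they are.

Things in the scene. Friction and masses are not known exactly. Their poses are not given: they have to be found in the camera images.
- shelf: Mint-green plywood shelf unit, fixed, 190 mm deep, 302 mm wide. Origin on the bench below the middle of the shut tray's front face; +x into the unit (away from the robot), +y left, z up; turned up to 0.1 rad. Upper board (125 to 140 mm high) begins at x 50 mm. A post 260 mm high at x 80, y 166 mm carries a steel swing arm reaching forward to x -36 mm, 155 to 215 mm high.
- tray (a joint): How far the tray stands out of the unit (m): 0 latched shut, 0.125 popped out, sliding along the unit's -x. Freed, a spring drives it out in about 1 s. It resists being pushed in with 8.5 N (out) to 11 N (shut), 1 N friction and 50 N per m/s; a harder push on jars or tray moves it in. At the home stop, 2.5 mm beyond latched, the catch snaps (2 to 4 N more) and the tray stays.
- tray_floor (a point): Point on the tray floor (22 mm above the bench), midway across, 50 mm in front of the inner face of the tray's rear wall; moves with the tray, axes as shelf's. Inside: 150 mm from front to rear wall, 250 mm wide; side walls 30, rear wall 38, front wall 25 mm above the floor. A jar touching the rear wall has its centre at x = +25 mm here.
- tray_front (a point): Middle of the upper edge of the tray's front face; the face is 266 mm wide and reaches from 14 to 47 mm above the bench, the wall is 12 mm thick; moves with the tray, axes as shelf's. A steel strike pin sticks 29 mm out of the tray's right side, 36 mm behind the face.
- release_top (a point): Centre of the top of the round red button (28 mm across), 120 mm above the bench, on a grey latch box (58 x 70 mm, 100 mm high) at the unit's right front (x 21, y -205 mm in shelf's frame). It goes straight down up to 11 mm against a spring (1.5 to 4.5 N, plus about 1 N friction); the tray is let go after 6 to 7 mm.
- jar1: Amber glass jar with white cap, 50 mm across, 85 mm high, about 0.12 kg, closed; origin at the centre of its underside, z up. One of four alike that stand side by side about 58 mm apart across the tray, each 10 to 32 mm in front of the rear wall at the start; any jar may have any place.
- jar2: As jar1, with a black cap.
- jar3: As jar1, with a blue cap.
- jar4: As jar1, with a white cap.
- ruler: Wooden board ruler standing on its long edge on the bench: 200 mm long (its y), 16 mm thick (its x), 70 mm high (its z), 0.14 kg; origin at the centre of its lower edge face, on the bench. It stands at the left or right in front of the shelf unit.
- burette: Clear glass burette, 14 mm thick, loose, lying level across the steel swing arm and a fixed fork (at y -100 mm of the unit), above the popped-out tray. Origin on the tube's axis, about 200 mm above the bench and 20 mm in front of the unit's origin; y along the tube, which reaches from -197 to +210 mm.
- buchner: White porcelain Buchner funnel standing on its rim, 92 mm across, 125 mm high, loose; origin at the centre of its underside. It stands where the ruler does not, left or right in front of the unit.
- beaker_big: Glass beaker 80 mm across, 108 mm high, with a smaller one nested in it, at the back left; origin at the centre of its underside.
- beaker_small: Taller, narrower beaker nested in the big one, top 124 mm above the bench.
- wash_bottle: White wash bottle with red spout, 68 mm across, 200 mm high, at the back right; origin at the centre of its underside.
- mortar: White porcelain mortar bowl, 90 mm across, 55 mm high, at the left; origin at the centre of its underside.
There are look-alikes about, which are no part of the job. Of the things shaped like the ruler, the wooden one is meant.

How it is judged:
On the way, in this order (a step that is already met when the one before it is completed fails the run):
1. the tray has popped out (value of joint tray above 0.115 m), for 0.2 s.
2. with the tray still out, all four jars stand upright with their backs within 5 mm of the tray's rear wall (value of joint tray above 0.06 m and x of each of jar1, jar2, jar3, jar4 in the frame of tray_floor above 0.02 m and angle between each of jar1, jar2, jar3, jar4's own z axis and vertical below 0.08 rad), for 0.2 s.
At the end, for the whole second after the job is handed in: The tray is latched shut (within 5 mm), all four jars stand upright in it with their backs within 5 mm of its rear wall, and the ruler lies or stands released and at rest on the bench (value of joint tray below 0.005 m and x of each of jar1, jar2, jar3, jar4 in the frame of tray_floor above 0.02 m and angle between each of jar1, jar2, jar3, jar4's own z axis and vertical below 0.08 rad and height (world z) of ruler below 0.018 m and linear speed of ruler below 0.02 m/s); the robot touches nothing.
It fails at once if a jar is touched by the fingers (over 1 N) (contact force between the fingers and jar1 above 1 N or contact force between the fingers and jar2 above 1 N or contact force between the fingers and jar3 above 1 N or contact force between the fingers and jar4 above 1 N).
It fails at once if a jar is pushed harder than 20 N by the ruler (contact force between ruler and jar1 above 20 N or contact force between ruler and jar2 above 20 N or contact force between ruler and jar3 above 20 N or contact force between ruler and jar4 above 20 N).
It fails at once if a jar tips over (more than 0.5 rad) (angle between any of jar1, jar2, jar3, jar4's own z axis and vertical above 0.5 rad).
It fails at once if the burette is displaced by more than 15 mm (distance of burette from where it was at the start of the episode above 0.015 m).
It fails at once if the Buchner funnel, beakers, wash bottle or mortar is displaced by more than 20 mm (distance of any of buchner, beaker_big, beaker_small, wash_bottle, mortar from where it was at the start of the episode above 0.02 m).
It also fails if it takes over 72 s, if anything falls off the work surface, if the arm or the gripper's body presses on something with over 40 N, if the wrist force passes 120 N, or if a joint passes its speed limit or range.

ROBOT

A 6-joint arm with a two-finger parallel gripper is mounted at the origin on the work surface. World frame = base frame: x ahead of the robot, y to its left, z up, the work surface at z = 0. Lengths are in m, angles in rad, forces in N, time in s.
With the tool pointing down it reaches from about 0.325 to 0.775 m from the base axis. Payload 5.5 kg.
Tool frame: the origin (TCP) lies midway between the tips of the shut fingers; the grasp point (between the pads) lies r.grip_depth behind it (r.grip_depth is the distance from the TCP to the grasp point, in m); z points along the fingers, y is the direction in which the jaws open and shut (so a half turn about z gives the same grasp; the last joint's range is limited). The gripper opens to 88 mm and grips with 3 to 60 N. Pads are 20 mm wide; open, the fingers measure 115 mm over their backs; the gripper's body (75 mm by 178 mm) begins 61 mm behind the grasp point.
Start: joints at [-1.234, 0.091, 1.231, -0, 1.82, -0.057], TCP at [0.23, -0.554, 0.223] pointing down, gripper open.
Joint ranges: [-2.87, 2.87], [-0.86, 2.18], [0.17, 2.46], [-1.51, 4.65], [0.06, 2.69], [-2.65, 2.65]. Speed limits (rad/s): [2.57, 2.57, 3.01, 3.14, 3.14, 3.14].

INTERFACE

Orientations are given as a 3x3 rotation matrix whose columns are the frame's x, y, z axes.
In Python, from bench import r gives the robot as it stands.
- The arm moves only by the tool carry_out, never from a script. Its argument "deltas" is a list of rows, each a list of 7 numbers: the shift along the tool's x, y, z in mm, then the turn, a rotation vector about the tool's x, y, z in degrees, then the closure, from -1 (fully open) to 1 (shut). In form: [[dx, dy, dz, wx, wy, wz, hand], ...]. A call has 1 to 8 rows; each row is the pose to reach, as a shift and turn from the pose commanded when the call began, along the tool's axes at that moment; what a row does not reach only later rows make up. A row lasts 1/10 s, in which the tool goes at most 50 mm and 8.59 degrees, less where a joint would pass 70% of its speed; a pose out of reach is approached as far as the arm can. A call with a gripper value outside its range is refused whole. The fingers move at their own pace and stop on an object; "force" is the grip in N (left out, the last holds). Time passes only in rows, so rows that repeat a pose let the fingers close. It gives the time, the measured TCP pose, the force and the opening at its end, in the units of the state.
- r.read_state(): the state, without advancing time (a new reading comes with each control period).
- r.camera(name): name is "scene" or "top" or "wrist"; returns (picture, depth): 420x560x3 uint8, red, green, blue; 420x560 float32, m along the optical axis (not along the pixel's ray), 0 where there is no reading.
- r.camera_info(name): a dict with "camera_matrix" (3x3 intrinsics, pixels), "cam_to_world" (4x4, takes a point from camera to world coordinates). Camera axes: x right, y up, looking along -z (the intrinsics and any distortion apply to the point x, -y, -z); pixel columns grow to the right and rows downward; lengths in m; the calibration is good to about 2 mm. A picture is of the moment at which its call begins: read the wrist's pose just before it. camera_info takes no time and is no camera call; for the wrist camera it gives the pose at the moment of the call.
- r.job_done(): hands the job in, once; it reports no verdict.
The state is a dict: "time_s": time; "joints": joint angles; "qd": joint speeds; "tau": joint torques, N m; "ee_pos": TCP position; "orientation": TCP orientation; "wrist_force": force on the tool from outside, world axes, zero at the start; "wrist_torque": the same for the moment, N m; "opening": finger opening in m.
Only numpy, scipy, OpenCV 4.12 (cv2) and the standard library are available. Lean on these libraries where they do the work, as an engineer would, in place of code of your own. Each camera call takes 0.05 s, during which the arm holds its last target. There are 200 camera calls.

## Working session

There is one attempt and no reset: what is moved stays moved. The work goes in short steps, Python scripts to look and compute and a tool call to move; the robot and the scene stay as the last step left them, time stands still between calls to the robot, and variables do not carry over. Pictures are saved under pics/ and viewed, about 8 in all and at most 12, crops included, and the job is handed in when it is done.

Besides the shell and the picture viewer there is one more tool, called after ">>>" as name(argument=value, ...) on one line, values as JSON. carry_out: Moves the arm, as the interface text tells. Its arguments: {"type":"object","properties":{"deltas":{"type":"array","items":{"type":"array","items":{"type":"number"}}},"force":{"type":"number"}},"required":["deltas"]}

```bash
mkdir -p pics; ls; cat > h.py <<'E'
import numpy as np, cv2
from bench import r
def cam(n):
    p,d=r.camera(n); i=r.camera_info(n); return p,d,np.array(i["camera_matrix"]),np.array(i["cam_to_world"])
def cloud(d,K,T):
    v,u=np.mgrid[0:d.shape[0],0:d.shape[1]]
    P=np.stack([(u-K[0,2])/K[0,0]*d,-(v-K[1,2])/K[1,1]*d,-d,np.ones_like(d)],-1)@T.T
    P=P[...,:3].copy(); P[d==0]=np.nan; return P
def save(n,p): cv2.imwrite("pics/"+n+".png",cv2.cvtColor(p,cv2.COLOR_RGB2BGR))
E
python3 - <<'E'
from h import *
for n in("top","scene"):
    p,d,K,T=cam(n); P=cloud(d,K,T); np.savez(n,p=p,d=d,K=K,T=T,P=P); save(n,p); print(n,K,T[:3],r.camera_info(n).keys(), (d==0).mean())
s=r.read_state(); print(s, r.grip_depth)
E
```

```text
pics
top [[513.28612313   0.         288.51845213]
 [  0.         513.28612313 200.16499169]
 [  0.           0.           1.        ]] [[ 0.02431309  0.99234014 -0.12111944  0.333691  ]
 [-0.99969811  0.02370419 -0.00646579  0.03134761]
 [-0.00354523  0.12124007  0.99261688  1.56214011]] dict_keys(['camera_matrix', 'cam_to_world']) 0.0036649659863945577
scene [[411.72015429   0.         278.93281688]
 [  0.         411.72015429 201.5619928 ]
 [  0.           0.           1.        ]] [[-0.27997569  0.67560767 -0.68203218 -0.26126395]
 [-0.96000431 -0.19874367  0.19721228  0.26813525]
 [-0.00231145  0.70996847  0.70422967  0.97294932]] dict_keys(['camera_matrix', 'cam_to_world']) 0.004005102040816327
{'time_s': 0.1, 'joints': array([-1.23373195e+00,  9.18015976e-02,  1.23176643e+00, -2.76064084e-05,
        1.81983204e+00, -5.67164858e-02]), 'qd': array([-0.00116704, -0.00015587, -0.00431162, -0.00084445, -0.00053484,
       -0.00030004]), 'tau': array([ 3.26788031e-03, -4.47856951e+01, -4.07570386e+01,  6.99690962e-02,
        2.84508511e-02, -1.08836291e-04]), 'ee_pos': array([ 0.23009791, -0.55382381,  0.22160864]), 'orientation': array([[ 9.23467637e-01,  3.83675821e-01, -6.22992516e-04],
       [ 3.83676319e-01, -9.23466081e-01,  1.69685823e-03],
       [ 7.57310166e-05, -1.80602113e-03, -9.99998366e-01]]), 'wrist_force': array([ 0.41730996,  1.08267356, -0.31691613]), 'wrist_torque': array([-0.01523037, -0.01131265,  0.00863179]), 'opening': 0.08740505803348964} 0.0187
```

View pics/top.png

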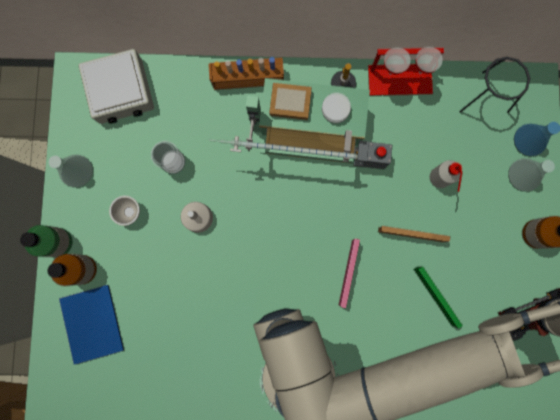

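View pics/scene.png

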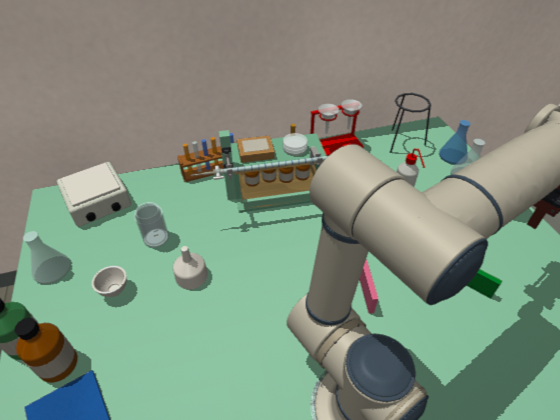

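The top view shows three ruler-shaped things: a pink one at (349,273), a green one at (438,297) and a wood-coloured one at (414,235). The wood-coloured one fits the description, and I'll confirm it in a crop. The red button is at (381,153) and the funnel at (196,217).

```bash
python3 - <<'E'
from h import *
z=np.load("top.npz"); p,P,K,T=z["p"],z["P"],z["K"],z["T"]
hsv=cv2.cvtColor(p,cv2.COLOR_RGB2HSV); H,S,V=cv2.split(hsv)
C=T[:3,3]
def pt(u,v,zh):
    d=T[:3,:3]@np.array([(u-K[0,2])/K[0,0],-(v-K[1,2])/K[1,1],-1]); return C+d*(zh-C[2])/d[2]
# button
m=((H<8)|(H>172))&(S>150)&(V>100); m[:140]=0;m[168:]=0;m[:,:360]=0;m[:,400:]=0
v,u=np.nonzero(m); print("btn",u.mean(),v.mean(),len(u),pt(u.mean(),v.mean(),.12),np.nanmedian(P[m],0))
# ruler
m=(H>8)&(H<25)&(S>90); m[:220]=0;m[250:]=0;m[:,:370]=0;m[:,460:]=0
v,u=np.nonzero(m); Z=P[...,2]; print(np.nanpercentile(Z[m],[5,50,95]))
t=m&(Z>.06); print(t.sum()); Q=P[t][:,:2]; print(cv2.minAreaRect(Q.astype(np.float32)), Q.mean(0))
v,u=np.nonzero(t); R=cv2.minAreaRect(np.stack([u,v],1).astype(np.float32)); print(R); 
for c in cv2.boxPoints(R): print(c,pt(*c,.07)[:2])
# unit pts: shelf upper board
t=(Z>.12)&(Z<.15); t[:, :245]=0; t[:,375:]=0; t[170:]=0;t[:75]=0
Q=P[t]; print(np.nanpercentile(Q,[2,98],axis=0))
# latch box
t=(Z>.093)&(Z<.106); t[:135]=0;t[175:]=0;t[:,:355]=0;t[:,400:]=0; Q=P[t][:,:2].astype(np.float32); print("box",cv2.minAreaRect(Q),len(Q))
a=cv2.resize(p[70:190,200:410],None,fx=3.5,fy=3.5,interpolation=2); 
b=cv2.resize(p[215:335,330:470],(a.shape[1]//2+0,a.shape[0]*0+315)); 
o=np.zeros((a.shape[0]+315-140,a.shape[1],3),np.uint8); o=np.vstack([a[:, :],np.pad(b[:170],((0,0),(0,a.shape[1]-b.shape[1]),(0,0)))]); save("crop1",o)
E
```

```text
btn 381.0 151.0 69 [ 0.65770464 -0.22043525  0.12      ] [ 0.65767005 -0.22046835  0.12015752]
[0.04579924 0.06974173 0.07506848]
389
((0.42722487449645996, -0.3285270631313324), (0.19953328371047974, 0.01610104739665985), 82.7352066040039) [ 0.42714186 -0.32718644]
((414.9124755859375, 233.5776824951172), (69.03031158447266, 5.722565174102783), 8.61564826965332)
[380.35815 231.23611] [ 0.4312188  -0.22789308]
[381.21545 225.57812] [ 0.44774336 -0.23034137]
[449.4668  235.91925] [ 0.42245818 -0.42821033]
[448.6095  241.57724] [ 0.40601513 -0.4255068 ]
[[ 0.69816911 -0.17356012  0.13168521]
 [ 0.84890958  0.12208914  0.14682706]]
box ((0.661651611328125, -0.20419380068778992), (0.09955945611000061, 0.0644105076789856), 84.33001708984375) 541
```

View pics/crop1.png

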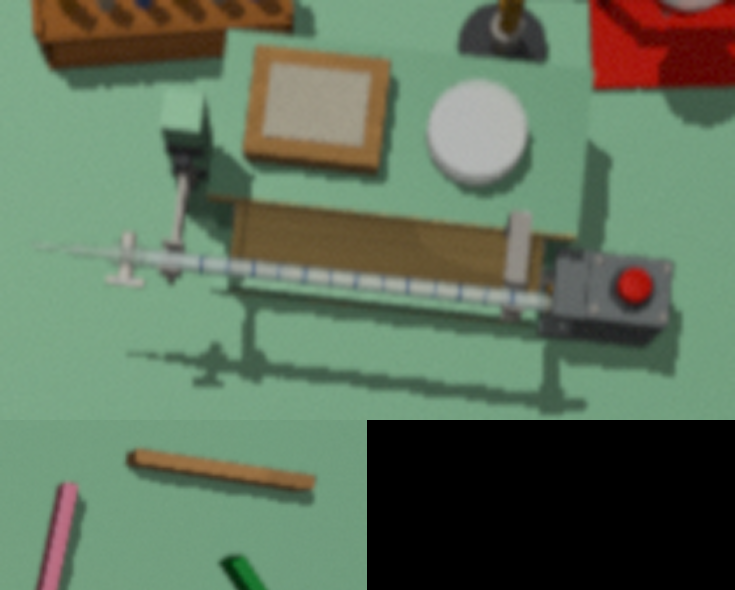

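The crop shows the wood-grained ruler at px (414,235), with the pink and green ones clearly different. The burette runs from about px (210,140) to (357,156), and its right end stops just short of the red button. I'll lean the tool to the right for the press so the gripper body clears it.

```bash
cat >> h.py <<'E'
from scipy.spatial.transform import Rotation as Ro
def ori(psi,tilt=0,ax=(0,1,0),yaw=0):
    """tool down, tool x at angle psi(deg, world); then tilt deg about axis ax (shelf axes)"""
    p=np.radians(psi); x=np.array([np.cos(p),np.sin(p),0]); z=np.array([0,0,-1.]); R=np.stack([x,np.cross(z,x),z],1)
    a=Ro.from_euler('z',yaw).apply(np.array(ax,float)); return Ro.from_rotvec(a*np.radians(tilt)).as_matrix()@R
def delta(p0,R0,p1,R1):
    return np.r_[R0.T@(np.array(p1)-p0)*1000, Ro.from_matrix(R0.T@R1).as_rotvec(degrees=True)].round(1)
def chain(*poses):
    s=r.read_state(); p0,R0=s["ee_pos"],s["orientation"]
    for p1,R1 in poses: print(delta(p0,R0,p1,R1).tolist()); p0,R0=np.array(p1),R1
E
python3 - <<'E'
from h import *
z=np.load("top.npz"); p,P,K,T=z["p"],z["P"],z["K"],z["T"]; Z=P[...,2]
# board front edge: per column lowest row with Z in .13-.15 between cols 265..345
pts=[]
for u in range(268,342):
    c=[v for v in range(110,150) if .128<Z[v,u]<.16]
    # contiguous from top
    v0=110
    while .128<Z[v0,u]<.16: v0+=1
    if v0>112: pts.append(P[v0-1,u]*[1,1,1])
pts=np.array(pts); f=np.polyfit(pts[:,1],pts[:,0],1); res=pts[:,0]-np.polyval(f,pts[:,1]); k=abs(res)<.006
f=np.polyfit(pts[k,1],pts[k,0],1); a=-np.arctan(f[0]); print("yaw from edge",a,len(pts),k.sum(),res.std())
C=T[:3,3]
def pt(u,v,zh):
    d=T[:3,:3]@np.array([(u-K[0,2])/K[0,0],-(v-K[1,2])/K[1,1],-1]); return C+d*(zh-C[2])/d[2]
b=np.array([.6577,-.2204]); 
for a in (a,-.08):
    c,s=np.cos(a),np.sin(a); R=np.array([[c,-s],[s,c]]); o=b-R@[.021,-.205]; print(a,"o",o,"edge x in shelf", [R.T@(q[:2]-o) for q in pts[[5,35,-5]]])
e=[pt(200+548/3.5,70+300/3.5,.2)[:2],pt(200+200/3.5,70+263/3.5,.2)[:2]]; print("burette",e,[R.T@(q-o) for q in e], "angle",-np.arctan2(e[1][0]-e[0][0],e[1][1]-e[0][1]))
E
```

```text
yaw from edge -0.09436404075740505 14 14 0.0004595453448527834Traceback (most recent call last):
  File "<stdin>", line 18, in <module>
IndexError: index 35 is out of bounds for axis 0 with size 14
```

```bash
python3 - <<'E'
from h import *
z=np.load("top.npz"); p,P,K,T=z["p"],z["P"],z["K"],z["T"]; Z=P[...,2]
pts=[]
for u in range(268,342):
    c=[v for v in range(110,150) if .125<Z[v,u]<.15]
    if c and max(c)<137: pts.append(P[max(c),u])
pts=np.array(pts); k=np.ones(len(pts),bool)
for _ in range(4):
    f=np.polyfit(pts[k,1],pts[k,0],1); res=pts[:,0]-np.polyval(f,pts[:,1]); k=abs(res)<.004
a0=-np.arctan(f[0]); print("yaw",a0,len(pts),k.sum(),res[k].std())
C=T[:3,3]
def pt(u,v,zh):
    d=T[:3,:3]@np.array([(u-K[0,2])/K[0,0],-(v-K[1,2])/K[1,1],-1]); return C+d*(zh-C[2])/d[2]
b=np.array([.6577,-.2204]); e=[pt(200+548/3.5,70+300/3.5,.2)[:2],pt(200+200/3.5,70+263/3.5,.2)[:2]]
for a in (a0,-.08):
    c,s=np.cos(a),np.sin(a); R=np.array([[c,-s],[s,c]]); o=b-R@[.021,-.205]; print(a,"o",o,"edge x", (R.T@(pts[k][:,:2]-o).T)[0].mean(),"bur",[R.T@(q-o) for q in e])
print("bur angle",-np.arctan2(e[1][0]-e[0][0],e[1][1]-e[0][1]))
Rb=ori(90,35,(1,0,0)); print(Rb)
chain(([.66,-.30,.26],Rb),([.66,-.215,.15],Rb),([.66,-.212,.114],Rb))
E
```

```text
yaw -0.0925948072575272 74 74 0.0008050325405438211
-0.0925948072575272 o [ 0.65574478 -0.01433647] edge x 0.04874477395679175 bur [array([-0.01874324, -0.12853184]), array([-0.02093274,  0.14187158])]
-0.08 o [ 0.65314968 -0.01437744] edge x 0.051561967554888635 bur [array([-0.01777701, -0.12803736]), array([-0.01656075,  0.14237218])]
bur angle -0.08449781559694912
[[ 6.12323400e-17  1.00000000e+00  0.00000000e+00]
 [ 8.19152044e-01 -5.01585965e-17  5.73576436e-01]
 [ 5.73576436e-01 -3.51214273e-17 -8.19152044e-01]]
[494.4, -69.5, -38.2, 20.5, 30.8, -65.3]
[6.5, -0.0, 138.9, 0.0, 0.0, 0.0]
[-18.2, 0.0, 31.2, 0.0, 0.0, 0.0]
```

>>> carry_out(deltas=[[494,-70,-78,20.5,30.8,-65.3,1],[494,-70,-78,20.5,30.8,-65.3,1],[494,-70,-78,20.5,30.8,-65.3,1],[494,-70,-78,20.5,30.8,-65.3,1],[494,-70,-78,20.5,30.8,-65.3,1],[494,-70,-78,20.5,30.8,-65.3,1],[494,-70,-78,20.5,30.8,-65.3,1],[494,-70,-78,20.5,30.8,-65.3,1]], force=20)

```text
time_s: 0.9
ee_pos: [0.5713, -0.3518, 0.2846]
orientation: [[0.09, 0.996, 0.027], [0.839, -0.091, 0.536], [0.536, -0.026, -0.844]]
wrist_force: [1.1, -2.2, 0.6]
opening: 0.0274
```

```bash
python3 - <<'E'
from h import *
s=r.read_state();print(s["joints"].round(2))
P=np.load("top.npz")["P"]; q=P[150:200,430:470].reshape(-1,3); q=q[q[:,2]>.12]; print("wash",np.nanmin(q,0),np.nanmax(q,0))
Rb=ori(90,35,(1,0,0))
chain(([.66,-.27,.24],Rb),([.66,-.213,.14],Rb),([.66,-.212,.115],Rb))
E
```

```text
[-0.81  0.65  0.53  0.55  2.3  -0.41]
wash [ 0.54034741 -0.43760827  0.12017962] [ 0.62621163 -0.39653006  0.20405647]
[52.8, 82.1, 83.8, 1.7, 2.5, -5.1]
[-10.7, 0.0, 114.6, 0.0, 0.0, 0.0]
[-13.5, 0.0, 21.1, 0.0, 0.0, 0.0]
```

>>> carry_out(deltas=[[40,65,65,1.7,2.5,-5.1,1],[53,82,84,1.7,2.5,-5.1,1],[53,82,84,1.7,2.5,-5.1,1],[53,82,84,1.7,2.5,-5.1,1],[53,82,84,1.7,2.5,-5.1,1]])

```text
time_s: 1.4
ee_pos: [0.6592, -0.2708, 0.2386]
orientation: [[0.005, 1.0, -0.001], [0.82, -0.004, 0.572], [0.572, -0.004, -0.82]]
wrist_force: [0.1, 0.8, 0.1]
opening: 0.0
```

>>> carry_out(deltas=[[-4,0,40,0,0,0,1],[-8,0,80,0,0,0,1],[-11,0,115,0,0,0,1],[-11,0,115,0,0,0,1],[-11,0,115,0,0,0,1]])

```text
time_s: 1.9
ee_pos: [0.6587, -0.2158, 0.1403]
orientation: [[0.006, 1.0, 0.002], [0.821, -0.006, 0.572], [0.572, -0.002, -0.821]]
wrist_force: [-0.9, -0.4, -0.1]
opening: 0.0004
```

```bash
python3 - <<'E'
from h import *
s=r.read_state();print(s["ee_pos"],s["wrist_force"]); p=cam("scene")[0]; q=cam("top")[0]
save("b1",np.vstack([cv2.resize(p[120:240,190:440],(750,360)),cv2.resize(q[110:190,200:450],(750,240))]))
E
```

```text
[ 0.65865846 -0.21584089  0.14031926] [-0.890797   -0.38763396 -0.08421451]
```

View pics/b1.png

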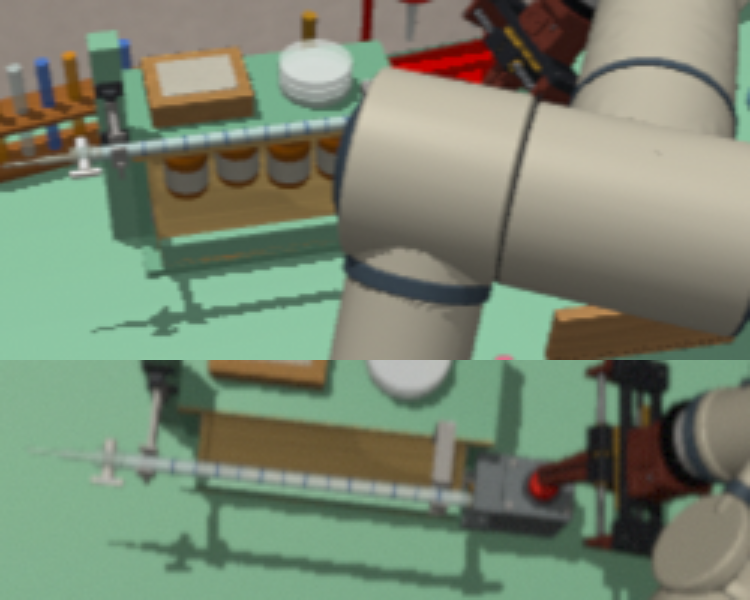

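The picture shows the finger just above the button (bottom panel, about (543,485)), with the burette end clear of the gripper. Next I press.

>>> carry_out(deltas=[[-4,0,8,0,0,0,1],[-8,0,15,0,0,0,1],[-11,0,21,0,0,0,1],[-11,0,21,0,0,0,1],[-11,0,21,0,0,0,1]])

```text
time_s: 2.5
ee_pos: [0.6595, -0.212, 0.1158]
orientation: [[0.005, 1.0, 0.002], [0.821, -0.005, 0.571], [0.571, -0.001, -0.821]]
wrist_force: [0.2, -3.3, 3.5]
opening: 0.0002
```

```bash
python3 - <<'E'
from h import *
q,d,K,T=cam("top"); P=cloud(d,K,T)
m=(P[...,2]<.06)&(P[...,2]>.038); m[:135]=0; m[230:]=0;m[:,:240]=0;m[:,:]=m; m[:,375:]=0
print(r.read_state()["wrist_force"],m.sum(),np.nanpercentile(P[m],[1,50,99],axis=0) if m.sum() else 0)
E
```

```text
[ 0.65313177 -2.43457944  4.21971584] 735 [[ 0.58934539 -0.19407476  0.03892162]
 [ 0.6145679  -0.03586105  0.04809939]
 [ 0.71222012  0.11989067  0.05878105]]
```

```bash
python3 - <<'E'
from h import *
Rb=r.read_state()["orientation"]; p=r.read_state()["ee_pos"]
Rr=ori(82.8)
chain((p-Rb[:,2]*.15,Rb),([.427,-.328,.15],Rr),([.427,-.328,.04],Rr))
E
```

```text
[-0.0, -0.0, -150.0, 0.0, 0.0, 0.0]
[-76.9, -231.9, 55.2, -2.2, -34.8, 6.7]
[0.0, 0.0, 110.0, 0.0, 0.0, 0.0]
```

>>> carry_out(deltas=[[0,0,-40,0,0,0,1],[0,0,-80,0,0,0,1],[0,0,-120,0,0,0,1],[0,0,-150,0,0,0,1],[0,0,-150,0,0,0,1]])

```text
time_s: 3.05
ee_pos: [0.6592, -0.2996, 0.2412]
orientation: [[0.004, 1.0, 0.005], [0.822, -0.006, 0.569], [0.569, 0.002, -0.822]]
wrist_force: [-1.4, -0.6, 1.1]
opening: 0.0003
```

>>> carry_out(deltas=[[-77,-232,0,-2.2,-34.8,6.7,-1],[-77,-232,0,-2.2,-34.8,6.7,-1],[-77,-232,0,-2.2,-34.8,6.7,-1],[-77,-232,20,-2.2,-34.8,6.7,-1],[-77,-232,40,-2.2,-34.8,6.7,-1],[-77,-232,40,-2.2,-34.8,6.7,-1],[-77,-232,40,-2.2,-34.8,6.7,-1]])

```text
time_s: 3.75
ee_pos: [0.423, -0.3335, 0.1572]
orientation: [[0.125, 0.992, -0.007], [0.992, -0.125, 0.004], [0.004, -0.007, -1.0]]
wrist_force: [0.3, 0.1, 0.2]
opening: 0.0526
```

```bash
python3 - <<'E'
from h import *
q,d,K,T=cam("top"); P=cloud(d,K,T); np.savez("top2",p=q,d=d,K=K,T=T,P=P)
w,dw,Kw,Tw=cam("wrist"); Pw=cloud(dw,Kw,Tw); np.savez("wr2",p=w,P=Pw)
save("c1",np.vstack([cv2.resize(q[110:230,200:420],(660,360)),cv2.resize(w,(320,240))[:, :].repeat(1,0) if 0 else np.pad(cv2.resize(w,(320,240)),((0,0),(0,340),(0,0)))]))
s=r.read_state(); print(s["ee_pos"],s["joints"].round(2))
hsv=cv2.cvtColor(w,cv2.COLOR_RGB2HSV); m=(Pw[...,2]>.06)&(Pw[...,2]<.08)&(hsv[...,0]>5)&(hsv[...,0]<28)&(hsv[...,1]>80)
n,l,st,_=cv2.connectedComponentsWithStats(m.astype(np.uint8)); i=1+np.argmax(st[1:,4]); Q=Pw[l==i]
print(cv2.minAreaRect(Q[:,:2].astype(np.float32)),np.nanmedian(Q,0),st[i])
E
```

```text
[ 0.42667091 -0.33559983  0.16119622] [-0.73 -0.06  1.5  -0.    1.71 -0.6 ]
((0.43080031871795654, -0.32875823974609375), (0.19913391768932343, 0.015659358352422714), 82.63441467285156) [ 0.43273517 -0.31121354  0.07170687] [ 273   55   25  270 5909]
```

View pics/c1.png

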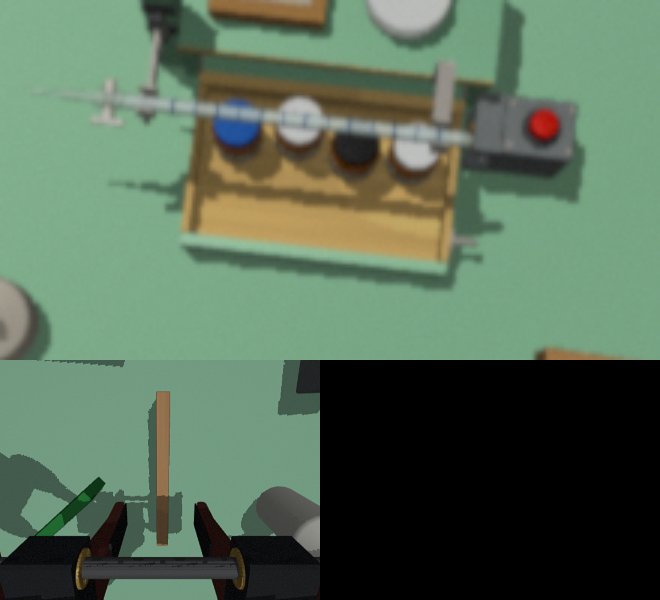

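The tray is out, with its front edge at top-panel rows 235–265. The blue, white, black and white caps stand in an uneven row under the burette. The ruler is centred between the open fingers.

```bash
python3 - <<'E'
from h import *
Rr=ori(82.7)
chain(([.429,-.329,.04],Rr))
z=np.load("top2.npz"); P=z["P"]; p=z["p"]; a=-.088; c,s=np.cos(a),np.sin(a); R=np.array([[c,-s],[s,c]]); o=np.array([.655,-.0143])
S=P.copy(); S[...,:2]=(P[...,:2]-o)@R
hsv=cv2.cvtColor(p,cv2.COLOR_RGB2HSV)
m=(S[...,2]>.04)&(S[...,2]<.056)&(S[...,0]<-.07)&(S[...,0]>-.16)&(abs(S[...,1])<.17)
for y in np.arange(-.13,.14,.03):
    k=m&(abs(S[...,1]-y)<.006); print(round(y,3),S[k][:,0].min().round(4) if k.any() else None,S[k][:,0].max().round(4) if k.any() else None)
k=m&(S[...,0]<-.1)&(S[...,0]>-.125); print("y range",np.percentile(S[k][:,1],[1,99]))
t=(S[...,2]>.095)&(S[...,2]<.115)&(S[...,0]<.05)&(S[...,0]>-.06)&(abs(S[...,1])<.12)
n,l,st,_=cv2.connectedComponentsWithStats(t.astype(np.uint8))
for i in range(1,n):
    if st[i,4]>15: Q=S[l==i]; print(st[i], Q.min(0).round(3),Q.max(0).round(3), np.median(p[l==i],0))
E
```

```text
[6.7, 1.7, 121.2, -0.1, -0.1, 0.1]
-0.13 -0.1246 -0.0707
-0.1 -0.1245 -0.1125
-0.07 -0.1247 -0.1127
-0.04 -0.1248 -0.1125
-0.01 -0.1246 -0.113
0.02 -0.1249 -0.1133
0.05 -0.1238 -0.1134
0.08 -0.1245 -0.114
0.11 -0.1242 -0.1121
0.14 None None
y range [-0.1321406   0.13152917]
[293 143  14   6  54] [0.008 0.009 0.101] [0.022 0.047 0.112] [177.5 180.  178. ]
[271 150  16   9 105] [-0.031  0.066  0.097] [-0.007  0.109  0.114] [ 35.  81. 149.]
[292 152  15   7  59] [-0.022  0.007  0.096] [-0.007  0.048  0.114] [164. 165. 165.]
[311 155  16  11 134] [-0.036 -0.052  0.096] [-0.007 -0.008  0.115] [35.  34.  32.5]
[331 157  15  10 111] [-0.034 -0.108  0.095] [-0.008 -0.066  0.114] [182. 183. 182.]
```

>>> carry_out(deltas=[[7,2,40,-0.1,-0.1,0.1,-1],[7,2,80,-0.1,-0.1,0.1,-1],[7,2,110,-0.1,-0.1,0.1,-1],[7,2,121,-0.1,-0.1,0.1,-1],[7,2,121,-0.1,-0.1,0.1,-1],[7,2,121,-0.1,-0.1,0.1,-1]])

```text
time_s: 4.45
ee_pos: [0.4309, -0.3305, 0.043]
orientation: [[0.127, 0.992, 0.003], [0.992, -0.127, -0.003], [-0.003, 0.003, -1.0]]
wrist_force: [-0.4, 0.7, -0.6]
opening: 0.0878
```

>>> carry_out(deltas=[[0,0,0,0,0,0,1],[0,0,0,0,0,0,1],[0,0,0,0,0,0,1],[0,0,0,0,0,0,1],[0,0,0,0,0,0,1],[0,0,0,0,0,0,1],[0,0,0,0,0,0,1],[0,0,0,0,0,0,1]], force=50)

```text
time_s: 5.25
ee_pos: [0.4295, -0.3297, 0.0411]
orientation: [[0.127, 0.992, 0.001], [0.992, -0.127, -0.002], [-0.001, 0.001, -1.0]]
wrist_force: [-0.1, -0.5, 0.0]
opening: 0.0274
```

```bash
cat >> h.py <<'E'
A=-.088; O=np.array([.655,-.0143]); SR=np.array([[np.cos(A),-np.sin(A)],[np.sin(A),np.cos(A)]])
def sh(x,y,z): return np.r_[O+SR@[x,y],z]
def rule(tilt): return ori(90+np.degrees(A),-tilt,(0,1,0),A)
E
python3 - <<'E'
from h import *
s=r.read_state(); print(s["ee_pos"],s["opening"],s["wrist_force"],s["joints"].round(2))
Rt=rule(60); print(Rt.round(2))
z=s["ee_pos"]
# tilt where it is, lifted and drawn back; TCP = edge - .04*toolz
tz=Rt[:,2]; d=lambda x,zz,y=0: (sh(x,y,zz)-.04*tz, Rt)
up=(z+[-.0,0,.11],rule(0))
chain(up,d(-.16,.10),d(-.06,.07),d(-.06,.05),d(-.03,.05))
for q in (d(-.16,.1),d(-.03,.05)): print(q[0])
E
```

```text
[ 0.42949612 -0.3296558   0.04109236] 0.027396323678833493 [-0.07732186 -0.45463852  0.04825735] [-0.72 -0.03  1.67 -0.    1.49 -0.59]
[[ 0.09  0.5   0.86]
 [ 1.   -0.04 -0.08]
 [-0.    0.87 -0.5 ]]
[-0.2, 0.1, -110.0, 0.0, 0.1, -2.3]
[334.0, 2.3, 31.1, -60.0, -0.0, 0.0]
[0.0, 24.0, 101.6, 0.0, 0.0, 0.0]
[0.0, -17.3, 10.0, 0.0, 0.0, 0.0]
[-0.0, 15.0, 26.0, 0.0, 0.0, 0.0]
[0.46111215 0.00280631 0.12      ]
[ 0.59060911 -0.00861893  0.07      ]
```

>>> carry_out(deltas=[[0,0,0,0,0,0,1],[0,0,0,0,0,0,1],[0,0,0,0,0,0,1],[0,0,0,0,0,0,1]])

```text
time_s: 5.65
ee_pos: [0.4295, -0.3296, 0.041]
orientation: [[0.127, 0.992, 0.001], [0.992, -0.127, -0.001], [-0.001, 0.001, -1.0]]
wrist_force: [-0.6, -0.1, -1.6]
opening: 0.0158
```

>>> carry_out(deltas=[[0,0,-20,0,0,0,1],[0,0,-50,0,0,0,1],[0,0,-80,0,0,-2.3,1],[0,0,-110,0,0,-2.3,1],[0,0,-110,0,0,-2.3,1]])

```text
time_s: 6.15
ee_pos: [0.431, -0.3308, 0.1563]
orientation: [[0.088, 0.996, 0.007], [0.996, -0.087, -0.007], [-0.006, 0.008, -1.0]]
wrist_force: [0.1, 0.2, -0.3]
opening: 0.0156
```

```bash
python3 - <<'E'
from h import *
s=r.read_state(); print(s["ee_pos"],s["opening"],s["wrist_force"])
Rt=rule(60); tz=Rt[:,2]; d=lambda x,zz,y=0: (sh(x,y,zz)-.04*tz, Rt)
chain(d(-.14,.10),d(-.07,.07))
E
```

```text
[ 0.43104391 -0.33082304  0.15626591] 0.015585481491741632 [ 0.14747882  0.20694718 -0.31878667]
[335.2, 20.5, 34.3, -59.6, 0.3, 0.2]
[-0.0, 9.0, 75.6, 0.0, 0.0, 0.0]
```

>>> carry_out(deltas=[[42,3,4,-7.5,0,0,1],[84,5,8,-15,0,0,1],[126,8,13,-22.5,0,0,1],[168,10,17,-30,0.1,0.1,1],[210,13,21,-37.5,0.2,0.1,1],[252,15,26,-45,0.2,0.1,1],[294,18,30,-52.5,0.2,0.2,1],[335,20,34,-59.6,0.3,0.2,1]])

```text
time_s: 6.95
ee_pos: [0.5695, -0.0293, 0.1021]
orientation: [[0.092, 0.539, 0.837], [0.996, -0.052, -0.076], [0.003, 0.841, -0.541]]
wrist_force: [1.1, -2.2, -2.5]
opening: 0.0159
```

>>> carry_out(deltas=[[0,0,0,0,0,0,1],[0,0,0,0,0,0,1]])

```text
time_s: 7.15
ee_pos: [0.5676, -0.029, 0.0994]
orientation: [[0.089, 0.548, 0.832], [0.996, -0.05, -0.073], [0.001, 0.835, -0.55]]
wrist_force: [-0.2, -0.6, -1.5]
opening: 0.0158
```

```bash
python3 - <<'E'
from h import *
w,dw,Kw,Tw=cam("wrist"); q=cam("top")[0]; s=r.read_state(); print(s["ee_pos"],s["orientation"].round(3),s["opening"],s["wrist_force"],s["joints"].round(2))
Rt=rule(60); tz=Rt[:,2]; d=lambda x,zz,y=0: (sh(x,y,zz)-.04*tz, Rt)
chain(d(-.07,.065),d(-.07,.048),d(-.045,.048))
p=cam("scene")[0]
save("e1",np.vstack([np.hstack([cv2.resize(w,(400,300)),cv2.resize(q[110:230,220:380],(400,300))]),np.pad(cv2.resize(p[110:260,170:370],(400,300)),((0,0),(0,400),(0,0)))]))
E
```

```text
[ 0.5690642  -0.03175483  0.1042737 ] [[ 0.094  0.543  0.835]
 [ 0.996 -0.052 -0.078]
 [ 0.001  0.838 -0.545]] 0.01579234458895617 [ 0.71354204 -0.03222289 -0.75275999] [-0.14 -0.86  2.44  0.07  0.56 -0.09]
[24.8, -27.5, -6.8, -3.0, 0.2, -0.2]
[0.0, -14.7, 8.5, 0.0, 0.0, 0.0]
[0.0, 12.5, 21.7, 0.0, 0.0, 0.0]
```

View pics/e1.png

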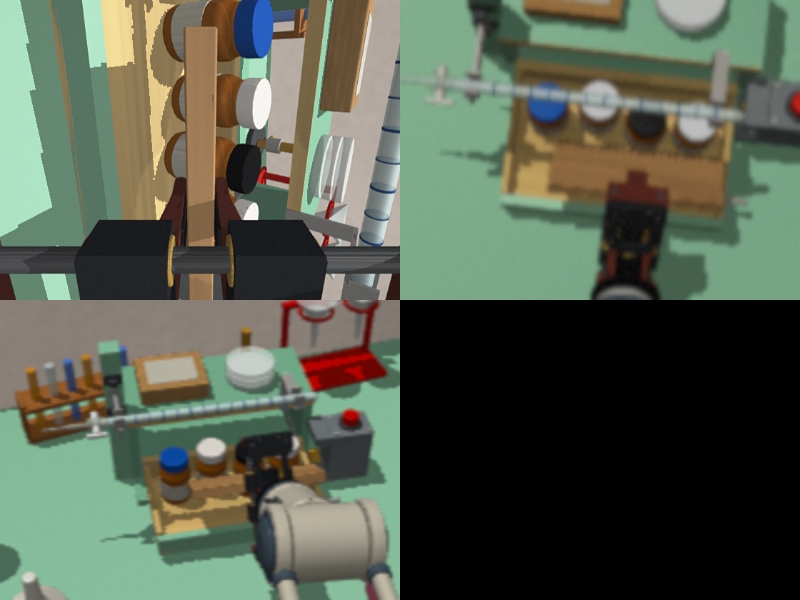

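The wrist crop shows the ruler edge in front of the jars and clear of them (caps blue, white, black, white). The arm is at a joint 2/3 limit and 25 mm too far right. I'll fit a simple planar arm model to see which tilt can be reached lower down.

```bash
cat > k.py <<'E'
from h import *
from scipy.optimize import least_squares
D=np.array([[.0918,1.2318,1.8198,np.hypot(.2301,.5538),.2216],[-.03,1.67,1.49,np.hypot(.4295,.3297),.0411],[-.06,1.5,1.71,np.hypot(.4267,.3356),.1612]])
s=r.read_state(); j=s["joints"]; D=np.vstack([D,[j[1],j[2],j[4],np.hypot(*s["ee_pos"][:2]),s["ee_pos"][2]]])
def fk(q,p):
    h,L1,L2,L3,e=p; a,b,c=q[0],q[0]+q[1],q[0]+q[1]+q[2]
    return np.array([L1*np.sin(a)+L2*np.sin(b)+e*np.cos(b)+L3*np.sin(c), h+L1*np.cos(a)+L2*np.cos(b)-e*np.sin(b)+L3*np.cos(c)])
f=least_squares(lambda p:np.r_[np.concatenate([fk(d[:3],p)-d[3:] for d in D]),1e-3*(p[4])],[.3,.4,.4,.25,0]); P=f.x
if __name__=="__main__":
    print(P.round(3),f.fun.round(4))
    for tilt in (35,40,45,50,55,60):
        t=np.radians(tilt)
        for x,z in ((-.055,.07),(-.055,.045),(-.03,.045),(-.01,.045)):
            T=(sh(x,0,z)-.041*rule(tilt)[:,2]); R=np.hypot(*T[:2])
            g=least_squares(lambda q:np.r_[fk(q,P)-[R,T[2]],.3*(q.sum()-(np.pi-t))],[-.5,2.2,.8],bounds=([-.86,.17,.06],[2.18,2.46,2.69]))
            print(tilt,x,z,g.x.round(2),"err",(g.fun*1000).round(0))
E
python3 k.py
```

```text
[0.175 0.357 0.558 0.339 0.11 ] [ 0.0001  0.0003  0.0006  0.0041  0.0002 -0.0045 -0.0001  0.0001  0.0001]
35 -0.055 0.07 [-0.52  2.08  0.97] err [-0. -0. -0.]
35 -0.055 0.045 [-0.5   2.11  0.92] err [-0. -0. -0.]
35 -0.03 0.045 [-0.41  2.05  0.89] err [-0. -0. -0.]
35 -0.01 0.045 [-0.34  1.99  0.88] err [-0. -0. -0.]
40 -0.055 0.07 [-0.6   2.17  0.87] err [ 0. -0.  0.]
40 -0.055 0.045 [-0.58  2.2   0.82] err [ 0. -0.  0.]
40 -0.03 0.045 [-0.48  2.14  0.79] err [-0. -0. -0.]
40 -0.01 0.045 [-0.41  2.08  0.77] err [-0. -0. -0.]
45 -0.055 0.07 [-0.68  2.26  0.78] err [ 0. -0.  0.]
45 -0.055 0.045 [-0.66  2.29  0.72] err [ 0. -0.  0.]
45 -0.03 0.045 [-0.55  2.22  0.68] err [-0.  0.  0.]
45 -0.01 0.045 [-0.47  2.17  0.66] err [-0.  0.  0.]
50 -0.055 0.07 [-0.76  2.35  0.68] err [ 0. -0.  0.]
50 -0.055 0.045 [-0.73  2.38  0.62] err [ 0. -0.  0.]
50 -0.03 0.045 [-0.61  2.31  0.57] err [ 0. -0.  0.]
50 -0.01 0.045 [-0.53  2.25  0.54] err [-0.  0.  0.]
55 -0.055 0.07 [-0.84  2.44  0.58] err [ 0. -0.  0.]
55 -0.055 0.045 [-0.79  2.46  0.52] err [0. 0. 0.]
55 -0.03 0.045 [-0.67  2.39  0.46] err [0. 0. 0.]
55 -0.01 0.045 [-0.57  2.33  0.42] err [-0.  0.  0.]
60 -0.055 0.07 [-0.83  2.46  0.49] err [10.  3.  9.]
60 -0.055 0.045 [-0.75  2.46  0.43] err [15.  4. 13.]
60 -0.03 0.045 [-0.7   2.46  0.34] err [0. 0. 0.]
60 -0.01 0.045 [-0.6   2.4   0.29] err [0. 0. 0.]
```

```bash
cat >> h.py <<'E'
def edge(x,z,y=0,tilt=50): return sh(x,y,z)-.041*rule(tilt)[:,2], rule(tilt)
def where():
    s=r.read_state(); e=s["ee_pos"]+.041*s["orientation"][:,2]; q=SR.T@(e[:2]-O)
    print("edge shelf",q.round(4),e[2].round(4),"tilt",np.degrees(np.arccos(-s["orientation"][2,2])).round(1),"F",(SR.T@s["wrist_force"][:2]).round(1),s["wrist_force"][2].round(1),"t",s["time_s"],"open",s["opening"].round(4),s["joints"].round(2))
E
python3 -c "
from h import *
where(); chain(edge(-.06,.085))"
```

```text
Traceback (most recent call last):
  File "h.py", line 26, in where
    print("edge shelf",q.round(4),e[2].round(4),"tilt",np.degrees(np.arccos(-s["orientation"][2,2])).round(1),"F",(SR.T@s["wrist_force"][:2]).round(1),s["wrist_force"][2].round(1),"t",s["time_s"],"open",s["opening"].round(4),s["joints"].round(2))
                                                                                                                                                                                                           ^^^^^^^^^^^^^^^^^^
AttributeError: 'float' object has no attribute 'round'
```

```bash
sed -i 's/s\["opening"\].round(4)/round(s["opening"],4)/' h.py
python3 -c "
from h import *
where(); chain(edge(-.06,.085))"
```

```text
edge shelf [-0.0493 -0.0258] 0.083 tilt 57.1 F [ 1.1 -0.6] -0.7 t 7.3 open 0.0154 [-0.14 -0.86  2.44  0.07  0.56 -0.09]
[25.5, 0.7, -9.9, 7.1, 0.3, -0.3]
```

>>> carry_out(deltas=[[10,0,-10,4,0.3,-0.3,1],[26,1,-10,7,0.3,-0.3,1],[26,1,-10,7,0.3,-0.3,1],[26,1,-10,7,0.3,-0.3,1]])

```text
time_s: 7.7
ee_pos: [0.5641, -0.0055, 0.1112]
orientation: [[0.087, 0.639, 0.764], [0.996, -0.056, -0.066], [0.0, 0.767, -0.642]]
wrist_force: [-0.4, -0.8, -1.9]
opening: 0.0161
```

```bash
python3 -c "
from h import *
where(); chain(edge(-.065,.06),edge(-.065,.046),edge(-.045,.046))"
```

```text
edge shelf [-0.0598  0.0008] 0.0849 tilt 50.1 F [-0.3 -0.8] -1.9 t 7.7 open 0.0161 [-0.06 -0.79  2.34 -0.04  0.72  0.05]
[-0.7, -22.4, 12.0, 0.1, -0.1, 0.0]
[0.0, -10.7, 9.0, 0.0, 0.0, 0.0]
[0.0, 12.9, 15.3, 0.0, 0.0, 0.0]
```

>>> carry_out(deltas=[[0,-8,4,0,0,0,1],[0,-16,9,0,0,0,1],[0,-24,14,0,0,0,1],[0,-31,20,0,0,0,1],[0,-31,20,0,0,0,1]])

```text
time_s: 8.2
ee_pos: [0.5578, -0.0039, 0.0699]
orientation: [[0.085, 0.644, 0.761], [0.996, -0.056, -0.065], [0.001, 0.763, -0.646]]
wrist_force: [-0.3, -0.2, -1.8]
opening: 0.0156
```

```bash
python3 -c "
from h import *
where(); chain(edge(-.045,.045),edge(-.02,.045))"
```

```text
edge shelf [-0.0664  0.002 ] 0.0434 tilt 49.8 F [-0.3 -0.2] -1.8 t 8.2 open 0.0156 [-0.05 -0.78  2.4  -0.04  0.65  0.05]
[-1.9, 14.8, 15.3, -0.2, -0.1, 0.1]
[-0.0, 16.1, 19.2, 0.0, 0.0, 0.0]
```

>>> carry_out(deltas=[[0,2,2.3,0,0,0,1],[0,4,4.6,0,0,0,1],[0,6,6.9,0,0,0,1],[-1,8,9.2,0,0,0,1],[-1,9.4,11,0,0,0,1],[-2,10.6,12.5,0,0,0,1],[-2,11.8,14,0,0,0,1],[-2,13,15.3,0,0,0,1]])

```text
time_s: 9.0
ee_pos: [0.579, -0.0076, 0.0734]
orientation: [[0.085, 0.641, 0.763], [0.996, -0.055, -0.065], [0.001, 0.766, -0.643]]
wrist_force: [-0.1, 0.5, -1.1]
opening: 0.0154
```

>>> carry_out(deltas=[[0,1.3,1.5,0,0,0,1],[0,2.6,3,0,0,0,1],[0,3.9,4.6,0,0,0,1],[0,5.2,6.1,0,0,0,1],[0,6.4,7.7,0,0,0,1],[0,7.7,9.2,0,0,0,1],[0,9,10.7,0,0,0,1],[0,10.3,12.2,0,0,0,1]])

```text
time_s: 9.8
ee_pos: [0.5949, -0.0089, 0.0734]
orientation: [[0.085, 0.641, 0.763], [0.996, -0.055, -0.065], [0.001, 0.766, -0.643]]
wrist_force: [-3.4, 0.7, -0.2]
opening: 0.0157
```

```bash
cat > jars.py <<'E'
from h import *
def jars(show=None):
    q,d,K,T=cam("top"); P=cloud(d,K,T); S=P.copy(); S[...,:2]=(P[...,:2]-O)@SR
    m=(S[...,2]>.04)&(S[...,2]<.056)&(S[...,0]<-.06)&(S[...,0]>-.16)
    f=[np.percentile(S[m&(abs(S[...,1]-y)<.008)][:,0],5).round(4) for y in (-.11,-.09,.09,.11)]
    print("tray front",f)
    t=(S[...,2]>.092)&(S[...,2]<.116)&(S[...,0]<.2)&(S[...,0]>-.06)
    for y in (.087,.028,-.03,-.087):
        k=t&(abs(S[...,1]-y)<.028); print(y,S[k].min(0).round(3),k.sum(),np.median(q[k],0))
    if show: save(show,cv2.resize(q[110:230,220:380],(800,600),interpolation=2))
E
python3 -c "
from jars import *
where(); jars('g1'); chain(edge(-.02,.045),edge(-.01,.045))"
```

```text
edge shelf [-0.0289  0.0002] 0.047 tilt 50.0 F [-3.5  0.4] -0.2 t 9.8 open 0.0157 [-0.06 -0.62  2.31 -0.03  0.58  0.04]
tray front [np.float64(-0.1243), np.float64(-0.1242), np.float64(-0.1237), np.float64(-0.1235)]
0.087 [-0.023  0.068  0.095] 112 [ 38.  79. 145.]
0.028 [-0.022  0.007  0.094] 113 [172. 175. 173.]
-0.03 [-0.023 -0.051  0.093] 115 [38. 35. 33.]
-0.087 [-0.023 -0.099  0.092] 98 [172.5 175.  173. ]
[-0.2, 4.0, 8.1, -0.0, -0.1, 0.1]
[0.0, 6.4, 7.7, 0.0, 0.0, 0.0]
```

>>> carry_out(deltas=[[0,0.8,1,0,0,0,1],[0,1.6,2,0,0,0,1],[0,2.4,3,0,0,0,1],[0,3.2,3.9,0,0,0,1],[0,4,4.8,0,0,0,1],[0,4.8,5.8,0,0,0,1],[0,5.6,6.8,0,0,0,1],[0,6.4,7.7,0,0,0,1]])

```text
time_s: 10.65
ee_pos: [0.6048, -0.0097, 0.0734]
orientation: [[0.085, 0.641, 0.763], [0.996, -0.055, -0.065], [0.001, 0.766, -0.643]]
wrist_force: [-4.5, 0.3, 0.3]
opening: 0.0161
```

>>> carry_out(deltas=[[0,0.5,0.6,0,0,0,1],[0,1,1.2,0,0,0,1],[0,1.5,1.8,0,0,0,1],[0,2,2.4,0,0,0,1],[0,2.5,3,0,0,0,1]])

```text
time_s: 11.15
ee_pos: [0.6085, -0.01, 0.0733]
orientation: [[0.085, 0.641, 0.763], [0.996, -0.056, -0.065], [0.001, 0.766, -0.643]]
wrist_force: [-9.7, 0.9, 2.9]
opening: 0.0157
```

```bash
python3 -c "
from jars import *
where(); jars('g2')"
```

```text
edge shelf [-0.0153  0.0003] 0.0469 tilt 50.0 F [-9.7  0. ] 2.9 t 11.15 open 0.0157 [-0.06 -0.56  2.27 -0.03  0.56  0.04]
tray front [np.float64(-0.1235), np.float64(-0.1242), np.float64(-0.1236), np.float64(-0.123)]
0.087 [-0.06   0.06   0.092] 134 [ 39.  81. 149.]
0.028 [-0.057  0.006  0.092] 126 [184.  185.  183.5]
-0.03 [-0.06  -0.057  0.092] 137 [40. 36. 33.]
-0.087 [-0.06  -0.099  0.092] 109 [182. 182. 180.]
```

>>> carry_out(deltas=[[0,0.6,0.7,0,0,0,1],[0,1.2,1.4,0,0,0,1],[0,1.8,2.1,0,0,0,1],[0,2.4,2.9,0,0,0,1],[0,3.2,3.8,0,0,0,1],[0,3.2,3.8,0,0,0,1],[0,3.2,3.8,0,0,0,1],[0,3.2,3.8,0,0,0,1]])

```text
time_s: 12.0
ee_pos: [0.6135, -0.0104, 0.0733]
orientation: [[0.085, 0.641, 0.763], [0.996, -0.056, -0.065], [0.001, 0.766, -0.643]]
wrist_force: [-7.4, 1.8, 1.9]
opening: 0.0156
```

```bash
python3 -c "
from jars import *
where(); jars('g3')
w=cam('wrist')[0]; a=cv2.imread('pics/g3.png'); cv2.imwrite('pics/g4.png',np.vstack([cv2.resize(a,(400,300)),cv2.cvtColor(cv2.resize(w,(400,300)),cv2.COLOR_RGB2BGR)]))"
```

```text
edge shelf [-0.0103  0.0003] 0.047 tilt 50.0 F [-7.6  1.2] 1.9 t 12.0 open 0.0156 [-0.06 -0.54  2.26 -0.03  0.55  0.04]
tray front [np.float64(-0.1193), np.float64(-0.1189), np.float64(-0.1184), np.float64(-0.1175)]
0.087 [-0.06   0.06   0.092] 171 [ 37.  81. 149.]
0.028 [-0.059  0.006  0.092] 160 [184. 186. 184.]
-0.03 [-0.059 -0.057  0.092] 156 [36. 35. 33.]
-0.087 [-0.06  -0.1    0.092] 143 [180. 181. 179.]
```

View pics/g4.png

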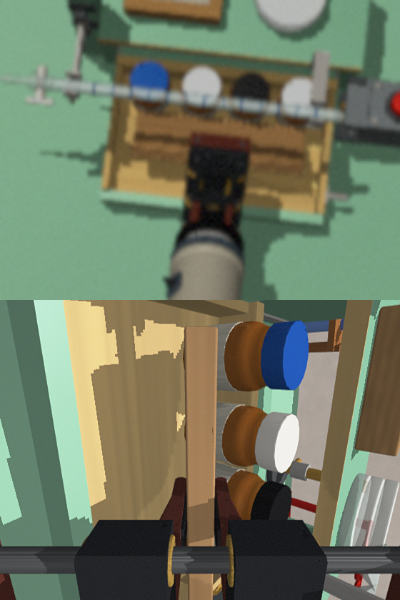

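The tray has yielded about 5 mm and all four jars stand upright in a line along the ruler, with the wrist force at about 8 N. Now I retract slowly so the tray settles gently.

>>> carry_out(deltas=[[0,-0.5,-0.6,0,0,0,1],[0,-1,-1.2,0,0,0,1],[0,-1.5,-1.8,0,0,0,1],[0,-2,-2.4,0,0,0,1],[0,-2.5,-3,0,0,0,1],[0,-3,-3.6,0,0,0,1],[0,-3.5,-4.2,0,0,0,1],[0,-4,-4.8,0,0,0,1]])

```text
time_s: 12.9
ee_pos: [0.6074, -0.01, 0.0735]
orientation: [[0.085, 0.64, 0.763], [0.996, -0.055, -0.065], [0.001, 0.766, -0.643]]
wrist_force: [-0.4, 1.0, -2.4]
opening: 0.0157
```

>>> carry_out(deltas=[[0,-0.6,-0.8,0,0,0,1],[0,-2,-2.3,0,0,0,1],[0,-5,-6,0,0,0,1],[0,-10,-12,0,0,0,1],[0,-16,-19,0,0,0,1],[0,-24,-28.7,0,0,0,1],[0,-24,-28.7,0,0,0,1]])

```text
time_s: 13.6
ee_pos: [0.5693, -0.0066, 0.0734]
orientation: [[0.085, 0.64, 0.763], [0.996, -0.055, -0.065], [0.001, 0.766, -0.643]]
wrist_force: [0.6, 0.1, -0.5]
opening: 0.0156
```

```bash
python3 -c "
from jars import *
where(); jars('g5'); chain(edge(-.06,.1),(sh(-.13,0,.16),rule(20)),([.431,-.331,.16],rule(0)))"
```

```text
edge shelf [-0.0546  0.0002] 0.047 tilt 50.0 F [0.6 0.2] -0.5 t 13.6 open 0.0156 [-0.06 -0.73  2.37 -0.03  0.63  0.04]
tray front [np.float64(-0.1253), np.float64(-0.1246), np.float64(-0.1236), np.float64(-0.1241)]
0.087 [-0.01   0.067  0.095] 124 [ 39.  81. 150.]
0.028 [-0.01   0.006  0.095] 121 [185. 186. 184.]
-0.03 [-0.01  -0.052  0.095] 128 [37.5 36.  32.5]
-0.087 [-0.01  -0.099  0.096] 101 [181. 182. 180.]
[-0.1, 36.3, -38.3, 0.1, -0.2, 0.1]
[0.0, 1.0, -51.2, 30.0, 0.0, 0.0]
[-335.2, -61.4, -22.3, 20.0, 0.0, -0.0]
```

>>> carry_out(deltas=[[0,12,-13,0,0,0,1],[0,24,-26,0,0,0,1],[0,36,-38,0,0,0,1],[0,36,-38,0,0,0,1]])

```text
time_s: 14.05
ee_pos: [0.5657, -0.0064, 0.13]
orientation: [[0.085, 0.636, 0.767], [0.996, -0.055, -0.065], [0.001, 0.77, -0.638]]
wrist_force: [0.6, 0.3, -1.1]
opening: 0.0155
```

>>> carry_out(deltas=[[0,0,-14,7.5,0,0,1],[0,1,-28,15,0,0,1],[0,1,-41,22.5,0,0,1],[0,1,-51,30,0,0,1],[0,1,-51,30,0,0,1]])

```text
time_s: 14.55
ee_pos: [0.5283, -0.0034, 0.1595]
orientation: [[0.086, 0.937, 0.34], [0.996, -0.081, -0.029], [0.001, 0.341, -0.94]]
wrist_force: [0.1, -0.3, -0.6]
opening: 0.0159
```

>>> carry_out(deltas=[[-42,-8,-3,5,0,0,1],[-84,-16,-6,10,0,0,1],[-126,-24,-9,15,0,0,1],[-168,-32,-12,20,0,0,1],[-215,-41,-15,20,0,0,1],[-260,-50,-18,20,0,0,1],[-300,-56,-20,20,0,0,1],[-335,-61,-22,20,0,0,1]])

```text
time_s: 15.35
ee_pos: [0.4317, -0.3333, 0.1567]
orientation: [[0.086, 0.996, 0.001], [0.996, -0.086, -0.001], [-0.001, 0.002, -1.0]]
wrist_force: [0.4, 0.0, -0.7]
opening: 0.0155
```

```bash
python3 -c "
from jars import *
where(); jars(); chain(([.431,-.331,.043],rule(0)))"
```

```text
edge shelf [-0.1943 -0.3375] 0.1157 tilt 0.1 F [0.4 0.1] -0.7 t 15.35 open 0.0155 [-0.72 -0.06  1.5   0.    1.7  -0.63]
tray front [np.float64(-0.1248), np.float64(-0.125), np.float64(-0.1239), np.float64(-0.124)]
0.087 [-0.01   0.067  0.094] 125 [ 39.  81. 150.]
0.028 [-0.01   0.006  0.092] 122 [185.5 187.  185. ]
-0.03 [-0.01  -0.052  0.096] 127 [40. 36. 33.]
-0.087 [-0.01  -0.099  0.094] 101 [183. 184. 182.]
[7.1, 0.3, 113.3, 0.0, 0.2, -0.1]
```

>>> carry_out(deltas=[[7,0,30,0,0,0,1],[7,0,60,0,0,0,1],[7,0,85,0,0,0,1],[7,0,102,0,0,0,1],[7,0,109,0,0,0,1],[7,0,113,0,0,0,1],[7,0,113,0,0,0,1],[7,0,113,0,0,0,1]])

```text
time_s: 16.2
ee_pos: [0.4339, -0.3246, 0.0468]
orientation: [[0.085, 0.996, 0.002], [0.996, -0.085, -0.001], [-0.001, 0.002, -1.0]]
wrist_force: [0.3, 0.5, -0.6]
opening: 0.016
```

>>> carry_out(deltas=[[0,0,0,0,0,0,-0.2],[0,0,0,0,0,0,-1],[0,0,0,0,0,0,-1],[0,0,0,0,0,0,-1],[0,0,0,0,0,0,-1],[0,0,0,0,0,0,-1],[0,0,0,0,0,0,-1],[0,0,0,0,0,0,-1]])

```text
time_s: 17.0
ee_pos: [0.4333, -0.3242, 0.0456]
orientation: [[0.085, 0.996, -0.0], [0.996, -0.085, 0.001], [0.001, -0.0, -1.0]]
wrist_force: [-0.7, 0.1, 0.2]
opening: 0.0764
```

>>> carry_out(deltas=[[0,0,-20,0,0,0,-1],[0,0,-50,0,0,0,-1],[0,0,-90,0,0,0,-1],[0,0,-130,0,0,0,-1],[0,0,-130,0,0,0,-1]])

```text
time_s: 17.5
ee_pos: [0.4352, -0.3259, 0.183]
orientation: [[0.085, 0.996, 0.008], [0.996, -0.085, -0.007], [-0.006, 0.009, -1.0]]
wrist_force: [0.8, 0.1, 0.8]
opening: 0.0878
```

```bash
python3 - <<'E'
from k import *
from jars import *
q,d,K,T=cam("top"); Q=cloud(d,K,T); hsv=cv2.cvtColor(q,cv2.COLOR_RGB2HSV)
m=(hsv[...,0]>8)&(hsv[...,0]<25)&(hsv[...,1]>90); m[:210]=0;m[260:]=0;m[:,:360]=0;m[:,470:]=0
print("ruler",m.sum(),np.nanpercentile(Q[m],[2,50,98],axis=0).round(3)); where()
for tilt in(25,30,35):
  for x,z in((-.15,.06),(-.14,.028),(-.0,.028)):
    T=sh(x,.01,z); R=np.hypot(*T[:2])
    g=least_squares(lambda q:np.r_[fk(q,P)-[R,T[2]],.3*(q.sum()-(np.pi-np.radians(tilt)))],[-.5,2.2,.8],bounds=([-.86,.17,.06],[2.18,2.46,2.69]))
    print(tilt,x,z,g.x.round(2),(g.fun*1000).round(0))
E
```

```text
ruler 259 [[ 0.376 -0.336  0.04 ]
 [ 0.435 -0.28   0.07 ]
 [ 0.447 -0.226  0.342]]
edge shelf [-0.192  -0.3293] 0.1385 tilt 0.4 F [0.1 0.7] -0.3 t 17.55 open 0.0879 [-0.71 -0.07  1.47  0.    1.74 -0.62]
25 -0.15 0.06 [-0.45  2.04  1.11] [-0. -0. -0.]
25 -0.14 0.028 [-0.39  2.06  1.04] [-0. -0. -0.]
25 -0.0 0.028 [0.03 1.69 0.99] [-0. -0. -0.]
30 -0.15 0.06 [-0.51  2.1   1.03] [-0. -0. -0.]
30 -0.14 0.028 [-0.45  2.12  0.95] [-0. -0. -0.]
30 -0.0 0.028 [-0.02  1.75  0.88] [-0. -0. -0.]
35 -0.15 0.06 [-0.57  2.17  0.94] [ 0. -0.  0.]
35 -0.14 0.028 [-0.51  2.18  0.86] [-0.  0. -0.]
35 -0.0 0.028 [-0.06  1.82  0.77] [-0. -0. -0.]
```

The ruler stands released on the bench (top at z 0.07). Next is the tray push, with the jaws turned level and the tool tilted 35° forward.

```bash
cat >> h.py <<'E'
def push(x,z,y=.01,tilt=35): return sh(x,y,z), ori(180+np.degrees(A),-tilt,(0,1,0),A)
E
python3 -c "
from h import *
print(push(0,0)[1].round(2))
s=r.read_state(); mid=(sh(-.19,-.15,.17),ori(130+np.degrees(A),-15,(0,1,0),A))
chain(mid,push(-.16,.12),push(-.15,.029),push(-.135,.029))"
```

```text
[[-0.82  0.09  0.57]
 [ 0.07  1.   -0.05]
 [-0.57  0.   -0.82]]
[179.2, 2.7, 9.0, -14.1, -5.0, -39.6]
[112.3, 115.1, 56.1, -8.7, -18.7, -49.5]
[44.0, -0.0, 80.3, 0.0, 0.0, 0.0]
[-12.3, 0.0, 8.6, 0.0, 0.0, 0.0]
```

>>> carry_out(deltas=[[36,1,2,-2.8,-1,-7.9,1],[72,1,4,-5.6,-2,-15.8,1],[108,2,5,-8.5,-3,-23.8,1],[143,2,7,-11.3,-4,-31.7,1],[179,3,9,-14.1,-5,-39.6,1],[179,3,9,-14.1,-5,-39.6,1]], force=20)

```text
time_s: 18.15
ee_pos: [0.4506, -0.1429, 0.1645]
orientation: [[-0.557, 0.791, 0.251], [0.815, 0.579, -0.016], [-0.158, 0.196, -0.968]]
wrist_force: [-0.2, -0.2, 0.9]
opening: 0.0434
```

>>> carry_out(deltas=[[16,16,8,-1.2,-2.7,-7.1,1],[32,33,16,-2.5,-5.3,-14.1,1],[48,49,24,-3.7,-8,-21.2,1],[64,66,32,-5,-10.7,-28.3,1],[80,82,40,-6.2,-13.4,-35.4,1],[96,99,48,-7.5,-16,-42.4,1],[112,115,56,-8.7,-18.7,-49.5,1],[112,115,56,-8.7,-18.7,-49.5,1]])

```text
time_s: 18.95
ee_pos: [0.4939, 0.0117, 0.1132]
orientation: [[-0.822, 0.085, 0.562], [0.072, 0.996, -0.046], [-0.564, 0.002, -0.826]]
wrist_force: [0.3, -0.1, -0.6]
opening: 0.0008
```

```bash
python3 -c "
from jars import *
s=r.read_state(); print(s['ee_pos'],SR.T@(s['ee_pos'][:2]-O)); where(); jars('p1')
chain(push(-.15,.028),push(-.135,.028))
p=cam('scene')[0]; save('p2',np.hstack([cv2.resize(p[110:260,170:370],(400,300)),cv2.resize(cam('top')[0][110:230,220:380],(400,300))]))"
```

```text
[0.49388258 0.01166384 0.11321728] [-0.16277585  0.01170333]
edge shelf [-0.1396  0.0118] 0.0794 tilt 34.4 F [ 0.4 -0.1] -0.6 t 18.95 open 0.0008 [-0.02 -0.81  2.23 -0.04  1.12 -1.5 ]
tray front [np.float64(-0.125), np.float64(-0.1243), np.float64(-0.1238), np.float64(-0.1242)]
0.087 [-0.009  0.068  0.094] 124 [ 38.  81. 151.]
0.028 [-0.01   0.006  0.095] 122 [185.  187.  185.5]
-0.03 [-0.009 -0.052  0.094] 128 [38.  35.5 33. ]
-0.087 [-0.011 -0.099  0.093] 101 [183. 183. 181.]
[38.9, -1.0, 78.5, 0.1, -0.6, -0.1]
[-12.3, 0.0, 8.6, 0.0, 0.0, 0.0]
```

View pics/p2.png

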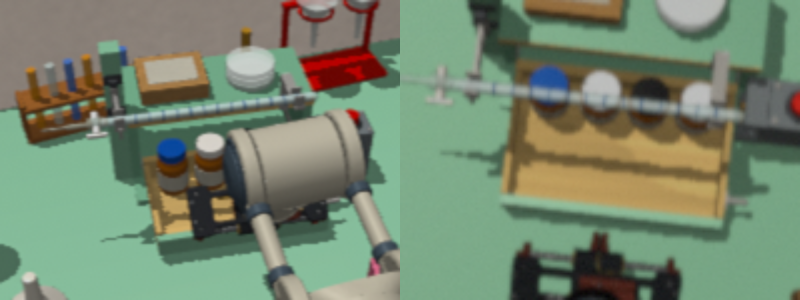

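The right panel shows the four caps in a straight row at (548–697, 85–95), and the shut fingers standing in front of the tray. I'll lower and push.

>>> carry_out(deltas=[[10,0,20,0,0,0,1],[20,0,40,0,0,0,1],[30,-1,60,0,-0.6,0,1],[39,-1,78.5,0,-0.6,0,1],[39,-1,78.5,0,-0.6,0,1],[39,-1,78.5,0,-0.6,0,1]])

```text
time_s: 19.7
ee_pos: [0.5079, 0.0075, 0.0311]
orientation: [[-0.814, 0.09, 0.574], [0.076, 0.996, -0.05], [-0.576, 0.003, -0.817]]
wrist_force: [-0.1, -0.6, 1.0]
opening: 0.0005
```

>>> carry_out(deltas=[[-2.5,0,1.7,0,0,0,1],[-5,0,3.4,0,0,0,1],[-7,0,4.9,0,0,0,1],[-8.5,0,6,0,0,0,1],[-9.8,0,6.9,0,0,0,1],[-11.1,0,7.8,0,0,0,1],[-12.4,0,8.7,0,0,0,1],[-13.7,0,9.6,0,0,0,1]])

```text
time_s: 20.5
ee_pos: [0.5244, 0.0071, 0.0304]
orientation: [[-0.814, 0.088, 0.575], [0.073, 0.996, -0.048], [-0.577, 0.003, -0.817]]
wrist_force: [-3.1, 1.5, 0.3]
opening: 0.0009
```

```bash
python3 -c "
from jars import *
s=r.read_state(); print(s['ee_pos'],SR.T@(s['ee_pos'][:2]-O)); where(); jars()
chain(push(-.1,.028),push(0,.028))"
```

```text
[0.52435834 0.00712883 0.03041659] [-0.13201945  0.00986428]
edge shelf [-0.1084  0.01  ] -0.0031 tilt 35.2 F [-3.3  1.2] 0.3 t 20.5 open 0.0009 [-0.03 -0.66  2.3  -0.04  0.89 -1.5 ]
tray front [np.float64(-0.1233), np.float64(-0.1249), np.float64(-0.1239), np.float64(-0.1237)]
0.087 [-0.01   0.067  0.095] 123 [ 38.  81. 150.]
0.028 [-0.009  0.006  0.092] 124 [184.  185.  183.5]
-0.03 [-0.01  -0.052  0.095] 130 [39. 36. 33.]
-0.087 [-0.011 -0.099  0.097] 101 [182. 182. 180.]
[-24.8, 0.1, 20.4, 0.1, 0.2, -0.1]
[-81.9, 0.0, 57.4, 0.0, 0.0, 0.0]
```

>>> carry_out(deltas=[[-1.2,0,0.9,0,0,0,1],[-2.9,0,2,0,0,0,1],[-4.9,0,3.4,0,0,0,1],[-7.4,0,5.2,0,0,0,1],[-9.8,0,6.9,0,0,0,1],[-12.3,0,8.6,0,0,0,1],[-14.7,0,10.3,0,0,0,1],[-17.2,0,12,0,0,0,1]])

```text
time_s: 21.35
ee_pos: [0.5444, 0.0053, 0.0302]
orientation: [[-0.815, 0.088, 0.573], [0.073, 0.996, -0.048], [-0.575, 0.003, -0.818]]
wrist_force: [-11.6, 0.9, 5.4]
opening: 0.0006
```

>>> carry_out(deltas=[[-2.5,0,1.7,0,0,0,1],[-4.9,0,3.4,0,0,0,1],[-7.4,0,5.2,0,0,0,1],[-9.8,0,6.9,0,0,0,1],[-12.3,0,8.6,0,0,0,1],[-14.7,0,10.3,0,0,0,1],[-17.2,0,12,0,0,0,1],[-19.7,0,13.8,0,0,0,1]])

```text
time_s: 22.15
ee_pos: [0.5683, 0.0031, 0.0302]
orientation: [[-0.815, 0.088, 0.573], [0.073, 0.996, -0.049], [-0.575, 0.002, -0.818]]
wrist_force: [-11.6, 0.5, 5.6]
opening: 0.0003
```

```bash
python3 -c "
from jars import *
s=r.read_state(); print(s['ee_pos'],SR.T@(s['ee_pos'][:2]-O)); where(); jars()
chain(push(-.06,.028),push(-.005,.028))"
```

```text
[0.56831059 0.00309914 0.03018738] [-0.08788311  0.00971299]
edge shelf [-0.0643  0.0098] -0.0034 tilt 35.1 F [-11.6  -0.5] 5.6 t 22.15 open 0.0003 [-0.04 -0.48  2.19 -0.04  0.82 -1.5 ]
tray front [np.float64(-0.0816), np.float64(-0.0808), np.float64(-0.0802), np.float64(-0.0804)]
0.087 [0.034 0.066 0.094] 95 [27. 45. 85.]
0.028 [0.034 0.005 0.093] 95 [118. 113. 107.]
-0.03 [ 0.032 -0.051  0.096] 96 [27.5 22.5 17. ]
-0.087 [ 0.034 -0.099  0.094] 77 [122. 120. 114.]
[-21.3, 0.3, 17.7, 0.1, 0.1, -0.1]
[-45.1, 0.0, 31.5, 0.0, 0.0, 0.0]
```

>>> carry_out(deltas=[[-2.5,0,1.7,0,0,0,1],[-4.9,0,3.4,0,0,0,1],[-7.4,0,5.2,0,0,0,1],[-9.8,0,6.9,0,0,0,1],[-12.3,0,8.6,0,0,0,1],[-14.7,0,10.3,0,0,0,1],[-17.2,0,12,0,0,0,1],[-19.7,0,13.8,0,0,0,1]])

```text
time_s: 23.0
ee_pos: [0.5922, 0.0009, 0.0302]
orientation: [[-0.815, 0.088, 0.572], [0.073, 0.996, -0.049], [-0.574, 0.002, -0.819]]
wrist_force: [-13.0, -0.5, 7.1]
opening: 0.0008
```

>>> carry_out(deltas=[[-2.5,0,1.7,0,0,0,1],[-4.9,0,3.4,0,0,0,1],[-7.4,0,5.2,0,0,0,1],[-9.8,0,6.9,0,0,0,1],[-12.3,0,8.6,0,0,0,1],[-14.7,0,10.3,0,0,0,1],[-17.2,0,12,0,0,0,1],[-19.7,0,13.8,0,0,0,1]])

```text
time_s: 23.8
ee_pos: [0.616, -0.0013, 0.0302]
orientation: [[-0.815, 0.088, 0.572], [0.073, 0.996, -0.049], [-0.574, 0.002, -0.819]]
wrist_force: [-13.7, -1.0, 6.4]
opening: 0.0007
```

>>> carry_out(deltas=[[-2.5,0,1.7,0,0,0,1],[-4.9,0,3.4,0,0,0,1],[-7,0,4.9,0,0,0,1],[-9,0,6.3,0,0,0,1],[-11,0,7.7,0,0,0,1],[-13,0,9.1,0,0,0,1],[-14.7,0,10.3,0,0,0,1],[-16.4,0,11.5,0,0,0,1]])

```text
time_s: 24.6
ee_pos: [0.6357, -0.0031, 0.0302]
orientation: [[-0.816, 0.088, 0.572], [0.073, 0.996, -0.049], [-0.574, 0.002, -0.819]]
wrist_force: [-14.8, -0.3, 7.7]
opening: 0.0002
```

```bash
python3 -c "
from jars import *
s=r.read_state(); print(s['ee_pos'],SR.T@(s['ee_pos'][:2]-O)); where()
chain(push(-.005,.028))"
```

```text
[ 0.63570022 -0.00309327  0.03020923] [-0.02021002  0.00946718]
edge shelf [0.0033 0.0095] -0.0034 tilt 35.0 F [-14.7  -1.6] 7.7 t 24.6 open 0.0002 [-0.05 -0.26  2.02 -0.03  0.77 -1.51]
[-11.2, 0.5, 10.5, 0.1, 0.0, -0.1]
```

>>> carry_out(deltas=[[-1.2,0,0.9,0,0,0,1],[-2.5,0,1.7,0,0,0,1],[-3.7,0,2.6,0,0,0,1],[-4.9,0,3.4,0,0,0,1],[-6.1,0,4.3,0,0,0,1],[-7.4,0,5.2,0,0,0,1],[-8.6,0,6,0,0,0,1],[-9.8,0,6.9,0,0,0,1]])

```text
time_s: 25.4
ee_pos: [0.6478, -0.0042, 0.0303]
orientation: [[-0.815, 0.088, 0.572], [0.073, 0.996, -0.049], [-0.574, 0.002, -0.819]]
wrist_force: [-12.1, -0.2, 6.0]
opening: 0.0002
```

>>> carry_out(deltas=[[-0.7,0,0.5,0,0,0,1],[-1.4,0,1,0,0,0,1],[-2.1,0,1.5,0,0,0,1],[-2.8,0,2,0,0,0,1]])

```text
time_s: 25.8
ee_pos: [0.6512, -0.0045, 0.0302]
orientation: [[-0.815, 0.088, 0.572], [0.073, 0.996, -0.049], [-0.574, 0.002, -0.819]]
wrist_force: [-11.8, -1.1, 6.6]
opening: 0.0004
```

>>> carry_out(deltas=[[-0.6,0,0.4,0,0,0,1],[-1.2,0,0.8,0,0,0,1],[-1.2,0,0.8,0,0,0,1]])

```text
time_s: 26.1
ee_pos: [0.6521, -0.0046, 0.0302]
orientation: [[-0.816, 0.088, 0.571], [0.073, 0.996, -0.049], [-0.573, 0.002, -0.82]]
wrist_force: [-19.1, -0.9, 9.7]
opening: 0.0007
```

```bash
python3 -c "
from jars import *
s=r.read_state(); print(s['ee_pos'],SR.T@(s['ee_pos'][:2]-O)); where()"
```

```text
[ 0.65211801 -0.00464908  0.03017064] [-0.00371903  0.00936029]
edge shelf [0.0198 0.0094] -0.0034 tilt 35.0 F [-19.   -2.6] 9.7 t 26.1 open 0.0007 [-0.05 -0.21  1.98 -0.03  0.76 -1.51]
```

>>> carry_out(deltas=[[-0.4,0,0.3,0,0,0,1],[-0.8,0,0.6,0,0,0,1],[-0.8,0,0.6,0,0,0,1]])

```text
time_s: 26.4
ee_pos: [0.6523, -0.0047, 0.0301]
orientation: [[-0.817, 0.088, 0.569], [0.073, 0.996, -0.049], [-0.572, 0.002, -0.821]]
wrist_force: [-28.7, -0.7, 14.9]
opening: 0.0008
```

>>> carry_out(deltas=[[0.8,0,-0.6,0,0,0,1],[1.6,0,-1.1,0,0,0,1],[2.4,0,-1.7,0,0,0,1],[3.2,0,-2.3,0,0,0,1],[4.5,0,-3.2,0,0,0,1],[6,0,-4.2,0,0,0,1],[8,0,-5.6,0,0,0,1],[10,0,-7,0,0,0,1]])

```text
time_s: 27.2
ee_pos: [0.6427, -0.0033, 0.031]
orientation: [[-0.813, 0.088, 0.575], [0.073, 0.996, -0.048], [-0.577, 0.003, -0.817]]
wrist_force: [-0.3, 0.8, 0.5]
opening: 0.0005
```

>>> carry_out(deltas=[[20,0,-14,0,0,0,1],[41,0,-29,0,0,0,1],[62,0,-43,0,0,0,1],[82,0,-57,0,0,0,1],[98,0,-69,0,0,0,1],[98,0,-69,0,0,0,1]])

```text
time_s: 27.8
ee_pos: [0.5223, 0.0075, 0.0308]
orientation: [[-0.813, 0.087, 0.576], [0.073, 0.996, -0.048], [-0.578, 0.003, -0.816]]
wrist_force: [0.4, -0.1, -0.2]
opening: 0.0005
```

```bash
python3 - <<'E'
from h import *
where()
q,d,K,T=cam("top"); P=cloud(d,K,T); S=P.copy(); S[...,:2]=(P[...,:2]-O)@SR
m=(S[...,2]>.04)&(S[...,2]<.056)&(S[...,0]<.03)&(S[...,0]>-.16)
print([np.percentile(S[m&(abs(S[...,1]-y)<.008)][:,0],5).round(4) for y in (-.11,-.07,.07,.11)])
p=cam("scene")[0]; save("f1",np.vstack([np.hstack([cv2.resize(p[110:260,170:370],(400,300)),cv2.resize(q[110:260,200:400],(400,300))]),np.pad(cv2.resize(q,(400,300)),((0,0),(0,400),(0,0)))]))
E
```

```text
edge shelf [-0.1104  0.0102] -0.0027 tilt 35.3 F [ 0.4 -0.1] -0.2 t 27.8 open 0.0005 [-0.03 -0.67  2.3  -0.04  0.89 -1.5 ]
[np.float64(-0.0009), np.float64(-0.0025), np.float64(-0.0013), np.float64(-0.0011)]
```

View pics/f1.png

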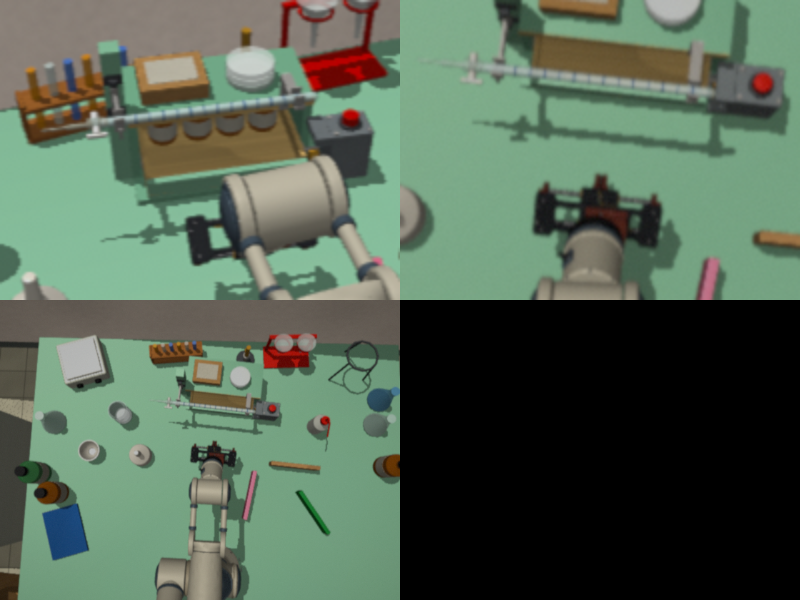

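The tray is latched, with its front at x ≈ -1.5 mm, and the jars are in a row behind it. Before handing in I'll check the jar fronts against the expected 112 mm.

```bash
python3 - <<'E'
from h import *
p,d,K,T=cam("scene"); P=cloud(d,K,T); S=P.copy(); S[...,:2]=(P[...,:2]-O)@SR
for y in (.087,.028,-.03,-.087):
    k=(abs(S[...,1]-y)<.012)&(S[...,2]>.032)&(S[...,2]<.1)&(S[...,0]>.05)&(S[...,0]<.15)
    v=S[k]; print(y,k.sum(),[np.percentile(v[(v[:,2]>a)&(v[:,2]<a+.02)][:,0],10).round(4) if ((v[:,2]>a)&(v[:,2]<a+.02)).any() else None for a in (.03,.05,.07)])
where(); r.job_done()
E
```

```text
0.087 62 [np.float64(0.1113), np.float64(0.1094), np.float64(0.1106)]
0.028 60 [np.float64(0.1117), np.float64(0.1105), None]
-0.03 59 [np.float64(0.1115), np.float64(0.1088), np.float64(0.1083)]
-0.087 60 [np.float64(0.1102), np.float64(0.1103), np.float64(0.1109)]
edge shelf [-0.1086  0.01  ] -0.0019 tilt 35.3 F [0.6 0.3] -0.5 t 27.95 open 0.0002 [-0.03 -0.66  2.3  -0.04  0.89 -1.5 ]
the job is handed in; nothing more can be done
```

I pressed the red button and the tray popped out. I then pushed the four jars back against the rear wall with the wooden ruler's edge, stood the ruler back on the bench, and pushed the tray home until it latched. The job was handed in at about 28 s of the 72 s allowed; no verdict was reported.

Last checks:
- **Tray:** it stayed shut after the arm backed away, with its front within about 2.5 mm of the latched position.
- **Jars:** their fronts were at 108–112 mm in the unit's frame, against about 112 mm for jars touching the rear wall. They stood upright in a straight row.
- **Push on the jars:** the total force I read while pushing was about 10 N, under the 20 N limit for a single jar.
- **Ruler and other glassware:** the ruler stands released on the bench. The burette, funnel, beakers, wash bottle and mortar look unmoved in the final picture; I did not measure them.
- **Gripper:** it was clear of everything.

One thing went differently from plan. The first 60° tilt ran into joint 2 and 3 limits, leaving the ruler about 25 mm too far right, so I corrected it to 50° before touching any jar. No check failed.

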